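# Strip the lamp stack off the relay base

## Task

Strip the stack on the relay base's stud from the top down, one part at a time: the loosened wing nut goes in the middle of the round steel dish, then the spacer in the middle of the square tray, then the steel bracket centred on the black rubber strip and lying along it, and last the green glass diffuser in the middle of the cork pad. Set each part down flat, the same way up as it came off, let it go, and leave those already placed where they are.

Things in the scene. Friction and masses are not known exactly. Their poses are not given: they have to be found in the camera images.
- relay_base: Tan bakelite relay base, fixed: plate 110 (x) by 90 (y) by 16 mm. Origin: centre of its underside, on the bench; z up. In its middle a boss, 44 mm across, up to 30 mm over the bench, and a plain 8 mm steel stud up to 82 mm. On the stud, nothing screwed tight, all lift straight off: diffuser (30 to 44 mm over the bench), bracket (44-56), spacer (56-72), wing nut (72-94).
- nut_mid (a point): Brass wing nut, already unscrewed: on top of the stack. Hub 20 mm across and 14 mm high with a 12 mm hole; two upright wings, 6 mm thick, along its x axis, 54 mm from end to end, 22 mm high over all. This point: on its axis, 11 mm above its underside; z up. Easily gripped across the hub and the wings' flat sides, along its y axis (20 mm wide).
- spacer_mid (a point): White nylon spacer, a thick round ring 36 mm across, 16 mm high, with a 13 mm hole, just under the wing nut. This point: its centre, 8 mm above its underside; z up.
- bracket_mid (a point): Steel bezel bracket, a bar of upside-down U section, 110 mm long (its x axis), 30 mm wide (y), 12 mm high, flat top, with a 12 mm hole in the middle; under the spacer. This point: its centre, 6 mm above its underside; z up.
- diffuser_mid (a point): Green glass light diffuser with fluted edge, a round disc 65.6 mm across, 14 mm high, with a 15 mm hole; lowest in the stack, on the boss. (A like one lies alone on the bench and is not part of the job.) This point: its centre, 7 mm above its underside; z up.
- dish: Round shallow steel dish, fixed, 124 mm across at the rim; floor 3 mm and rim 9 mm above the bench. Origin: centre of its underside. Place of the wing nut.
- tray: Square grey plastic tray, fixed, 124 by 124 mm; floor 3 mm and rim 9 mm above the bench. Origin: centre of its underside. Place of the spacer.
- strip: Long flat black rubber strip, fixed, 150 (its x axis) by 50 by 4 mm, no rim. Origin: centre of its underside. Place of the bracket, which lies along it, either way round.
- pad: Square flat cork pad, fixed, 90 by 90 by 4 mm, no rim. Origin: centre of its underside. Place of the glass diffuser.
There are look-alikes about, which are no part of the job. Of the things like the part that bears bracket_mid, leave any that is pink; of the rest the larger one is meant.

How it is judged:
On the way, in this order (a step that is already met when the one before it is completed fails the run):
1. the wing nut stands in the middle of the round steel dish (horizontal distance between nut_mid and dish below 0.015 m and z of nut_mid in the frame of dish below 0.019 m and angle between nut_mid's own z axis and vertical below 0.15 rad and linear speed of wing_nut below 0.03 m/s), for 0.2 s.
2. the spacer stands in the middle of the square tray (horizontal distance between spacer_mid and tray below 0.015 m and z of spacer_mid in the frame of tray below 0.016 m and angle between spacer_mid's own z axis and vertical below 0.15 rad and linear speed of spacer below 0.03 m/s), for 0.2 s.
3. the bracket stands in the middle of the rubber strip (horizontal distance between bracket_mid and strip below 0.015 m and z of bracket_mid in the frame of strip below 0.015 m and angle between bracket_mid's own z axis and vertical below 0.15 rad and linear speed of bracket below 0.03 m/s and angle between the x axis of bracket_mid and the x axis of strip, either way round below 0.25 rad), for 0.2 s.
4. the glass diffuser stands in the middle of the cork pad (horizontal distance between diffuser_mid and pad below 0.015 m and z of diffuser_mid in the frame of pad below 0.016 m and angle between diffuser_mid's own z axis and vertical below 0.15 rad and linear speed of diffuser below 0.03 m/s), for 0.2 s.
At the end, for the whole second after the job is handed in: Nut in dish, spacer in tray, bracket on strip, diffuser on pad: each centre within 15 mm of the middle of its place, resting on it (within 5 mm in height), within 0.15 rad of level and the same way up, at rest, released; bracket within 0.25 rad of the strip's length (all of step 1 and all of step 2 and all of step 3 and all of step 4); the robot touches nothing.
It also fails if it takes over 112 s, if anything falls off the work surface, if the arm or the gripper's body presses on something with over 40 N, if the wrist force passes 120 N, or if a joint passes its speed limit or range.

## Robot

A 6-joint arm with a two-finger parallel gripper is mounted at the origin on the work surface. World frame = base frame: x ahead of the robot, y to its left, z up, the work surface at z = 0. Lengths are in m, angles in rad, forces in N, time in s.
With the tool pointing down it reaches from about 0.35 to 0.975 m from the base axis. Payload 4.9 kg.
Tool frame: the origin (TCP) lies at the very end of the fingers, on their centre line; the grasp point (between the pads) lies 19 mm behind it (ctrl.grasp_offset is the distance from the TCP to the grasp point, in m); y points along the fingers, z is the direction in which the jaws open and shut, and the axes are right-handed (so a half turn about y gives the same grasp; the last joint's range is limited). The gripper opens to 85 mm and grips with 20 to 120 N. Pads are 22 mm wide; open, the fingers measure 114 mm over their backs; the gripper's body (76 mm by 85 mm) begins 54 mm behind the grasp point. The pads swing forward as they close: fully open they stand 13 mm farther back than shut.
Start: joints at [1.019, 0.053, 1.613, -0, 1.476, -0.119], TCP at [0.262, 0.567, 0.231] pointing down, gripper open.
Joint ranges: [-3.01, 3.01], [-1.01, 2.22], [0.06, 2.58], [-1.02, 4.17], [0.09, 2.62], [-3.14, 3.14]. Speed limits (rad/s): [2.57, 2.57, 3.14, 3.14, 3.14, 3.14].

## Interface

Orientations are given as a rotation vector (axis times angle).
In Python, from station import ctrl, eyes, finish_job, find_in, regions_of, pinpoint gives the robot as it stands.
- The arm moves only by the tool play_rows, never from a script. Its argument "moves" is a list of rows, each an object of numbers: "x", "y", "z": the shift along the world's x, y, z in cm; "turn": the turn about the world's z in degrees; "jaw": the finger opening in cm, from 0 to 8.54. A call has 1 to 8 rows; each row shifts and turns the commanded pose from where the row before left it; what a row does not reach is not made up. A row lasts 1/12 s, in which the tool goes at most 41.7 mm and 7.16 degrees, less where a joint would pass 70% of its speed; a pose out of reach is approached as far as the arm can. A call is refused whole if a number of a shift passes 4.17 or a number of a turn 7.16, either way. A call with a gripper value outside its range is refused whole. The fingers move at their own pace and stop on an object; "squeeze" is the grip in N (left out, the last holds). Time passes only in rows, so rows that do not move let the fingers close. It gives the time, the measured TCP pose, the force and the opening at its end, in the units of the state.
- ctrl.get_obs(): the state, without advancing time (a new reading comes with each control period).
- eyes.get_image(name): name is "side" or "top"; returns a dict with "img" (384x512x3 uint8, red, green, blue), "camera_matrix" (3x3 intrinsics, pixels), "cam_to_world" (4x4, takes a point from camera to world coordinates). Camera axes: x right, y up, looking along -z (the intrinsics and any distortion apply to the point x, -y, -z); pixel columns grow to the right and rows downward; lengths in m; the calibration is good to about 2 mm. A picture is of the moment at which its call begins. There is no depth.
- finish_job(): hands the job in, once; it reports no verdict.
Trained networks look in the newest picture that a camera, given by its name, has taken for a name from the list of things; names that differ only in an ending like _2 or _b are one class to them, and where a whole thing is asked for, a point or a joint stands for the part that bears it (a point fixed in the world has none). Each returns a list of dicts, best first, with "score" (0 to 1); they miss things now and then, are a little off and sometimes report something else, mostly with a low value. They report only what shows in the picture. A call takes as long as a camera call. They do not tell look-alikes from the thing itself.
- find_in(camera, query): "point" ([column, row] in pixels, amid what is visible of it).
- regions_of(camera, query): "pixels" (384x512 bool, what is visible of it) and "point" ([column, row] in pixels, amid what is visible of it).
- pinpoint(camera, query): "point" ([column, row] in pixels: a listed point, or the origin of a listed thing).
The state is a dict: "t": time; "q": joint angles; "dq": joint speeds; "effort": joint torques, N m; "tool_pos": TCP position; "tool_rot": TCP orientation; "contact_force": force on the tool from outside, world axes, zero at the start; "wrist_torque": the same for the moment, N m; "opening": finger opening in m.
Only numpy, scipy, OpenCV 4.12 (cv2) and the standard library are available. Lean on these libraries where they do the work, as an engineer would, in place of code of your own. Each camera call takes 0.05 s, during which the arm holds its last target.

## Working session

There is one attempt and no reset: what is moved stays moved. The work goes in short steps, Python scripts to look and compute and a tool call to move; the robot and the scene stay as the last step left them, time stands still between calls to the robot, and variables do not carry over. Pictures are saved under pics/ and viewed, and the job is handed in when it is done.

Besides the shell and the picture viewer there is one more tool, called as name(argument=value, ...), one argument or row to a line, values as JSON. play_rows: Moves the arm, as the interface text tells. Its arguments: {"type":"object","properties":{"moves":{"type":"array"},"squeeze":{"type":"number"}},"required":["moves"]}

```bash
mkdir -p pics; ls
cat > h.py <<'E'
import numpy as np, cv2
from station import ctrl, eyes, finish_job, find_in, regions_of, pinpoint
def ray(im,p):
    K=im["camera_matrix"];T=im["cam_to_world"]
    d=np.array([(p[0]-K[0,2])/K[0,0],-(p[1]-K[1,2])/K[1,1],-1.])
    return T[:3,3],T[:3,:3]@d
def onz(im,p,z):
    o,d=ray(im,p); return o+d*(z-o[2])/d[2]
def proj(im,P):
    T=np.linalg.inv(im["cam_to_world"]);c=T[:3,:3]@np.array(P)+T[:3,3];K=im["camera_matrix"]
    return np.array([K[0,2]+K[0,0]*c[0]/-c[2],K[1,2]+K[1,1]*-c[1]/-c[2]])
def tri(r):
    A=0;b=0
    for o,d in r:
        d=d/np.linalg.norm(d);M=np.eye(3)-np.outer(d,d);A=A+M;b=b+M@o
    P=np.linalg.solve(A,b)
    return P,[np.linalg.norm(np.cross(P-o,d/np.linalg.norm(d))) for o,d in r]
def save(im,n,crop=None,s=1):
    a=im["img"]
    if crop: a=a[crop[1]:crop[3],crop[0]:crop[2]]
    cv2.imwrite("pics/"+n,cv2.resize(a[:,:,::-1],None,fx=s,fy=s,interpolation=cv2.INTER_CUBIC))
E
python3 - <<'E'
from h import *
np.set_printoptions(precision=4,suppress=True)
for c in("top","side"):
    im=eyes.get_image(c); save(im,c+"0.png",s=1.5); print(c,im["cam_to_world"],im["camera_matrix"],[k for k in im])
    for q in("relay_base","nut_mid","spacer_mid","bracket_mid","diffuser_mid","dish","tray","strip","pad"):
        for f in (find_in,pinpoint):
            print(q,f.__name__,[(np.round(r["point"],1).tolist(),round(float(r["score"]),2),onz(im,r["point"],0.0)[:2].round(3).tolist()) for r in f(c,q)])
print(ctrl.get_obs())
E
```

```text
pics
top [[-0.0049  0.9894 -0.1454  0.4215]
 [-0.9999 -0.0064 -0.0098 -0.0064]
 [-0.0106  0.1453  0.9893  1.11  ]
 [ 0.      0.      0.      1.    ]] [[427.5704   0.     256.8346]
 [  0.     427.5704 191.5299]
 [  0.       0.       1.    ]] ['img', 'camera_matrix', 'cam_to_world']
relay_base call [([157.9, 176.6], 0.76, [0.626, 0.266]), ([135.5, 261.0], 0.5, [0.406, 0.317])]
relay_base call [([149.6, 169.6], 0.84, [0.645, 0.289])]
nut_mid call [([145.0, 161.7], 0.4, [0.667, 0.302])]
nut_mid call [([142.9, 163.1], 0.45, [0.663, 0.307])]
spacer_mid call []
spacer_mid call [([144.1, 166.4], 0.57, [0.654, 0.304])]
bracket_mid call [([140.2, 114.2], 0.69, [0.798, 0.319]), ([150.7, 175.4], 0.57, [0.629, 0.285]), ([191.7, 121.9], 0.47, [0.775, 0.179]), ([368.5, 171.5], 0.21, [0.636, -0.29])]
bracket_mid call [([150.0, 167.9], 0.67, [0.65, 0.288]), ([140.8, 116.1], 0.66, [0.793, 0.317]), ([192.5, 120.2], 0.57, [0.78, 0.177]), ([146.7, 167.8], 0.17, [0.65, 0.297])]
diffuser_mid call [([161.5, 165.4], 0.47, [0.656, 0.257])]
diffuser_mid call [([155.0, 168.9], 0.51, [0.647, 0.274])]
dish call [
[... 1694 characters left out ...]
([272.4, 141.8], 0.78, [0.637, -0.297])]
strip call [([338.4, 159.8], 0.96, [0.419, -0.281])]
strip call [([337.2, 160.4], 0.8, [0.422, -0.277])]
pad call [([280.6, 212.2], 0.74, [0.529, -0.02])]
pad call [([281.8, 213.6], 0.63, [0.525, -0.016])]
{'t': 1.9, 'q': array([ 1.019 ,  0.0527,  1.6129,  0.    ,  1.476 , -0.119 ]), 'dq': array([-0.0006,  0.0003, -0.0009, -0.0016, -0.0031, -0.0001]), 'effort': array([  0.0002, -39.3669, -37.0451,  -0.0001,   0.0005,   0.    ]), 'tool_pos': array([0.2621, 0.5674, 0.2313]), 'tool_rot': array([-1.544 ,  0.3394, -0.3394]), 'contact_force': array([0.2228, 0.149 , 0.1074]), 'wrist_torque': array([ 0.0404, -0.0023,  0.0311]), 'opening': 0.08549182177244863}
```

View pics/top0.png

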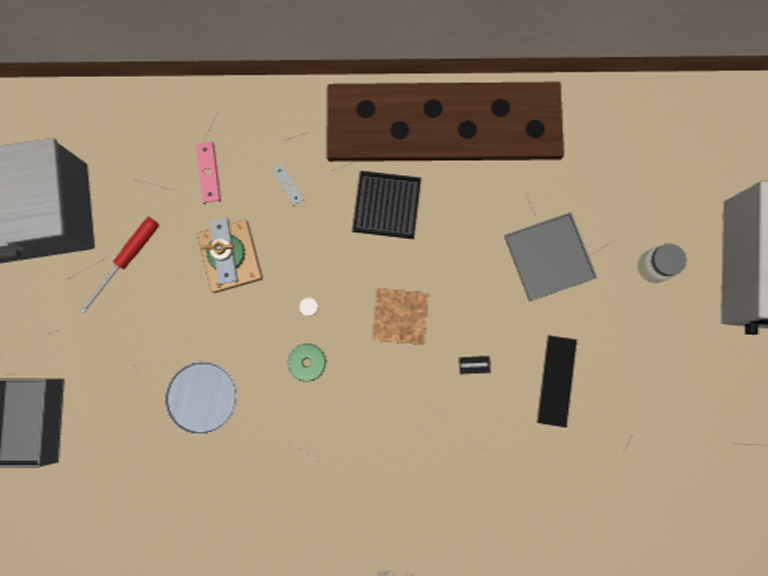

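View pics/side0.png

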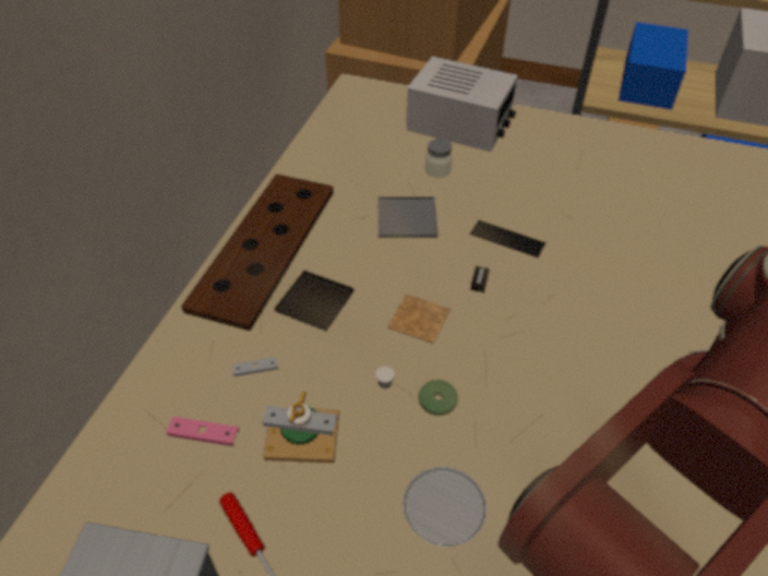

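Run:
```python
from h import *
im=eyes.get_image("top");save(im,"topc.png",(90,80,240,220),5)
np.save("top.npy",im,allow_pickle=True)
im=eyes.get_image("side");save(im,"sidec.png",(100,210,260,330),5)
np.save("side.npy",im,allow_pickle=True)
```

```text
(no output)
```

View pics/topc.png

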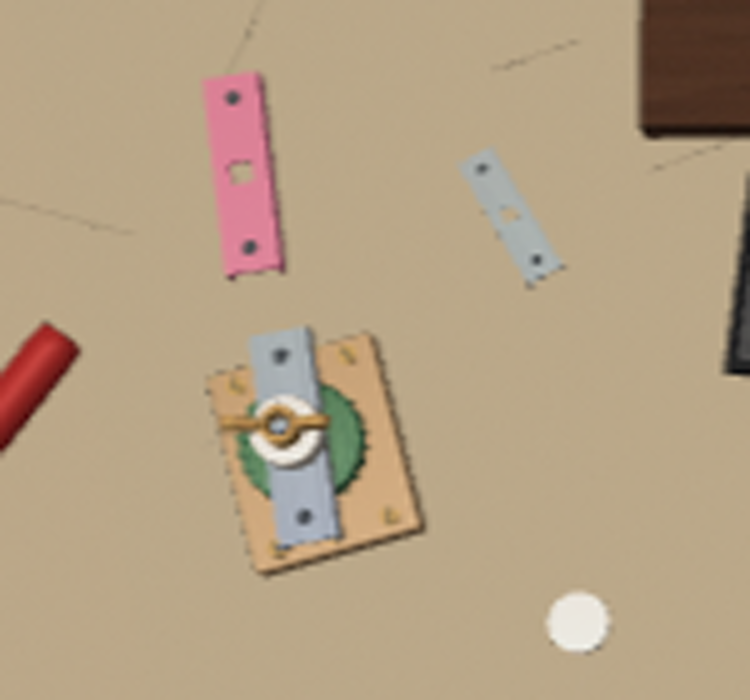

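View pics/sidec.png

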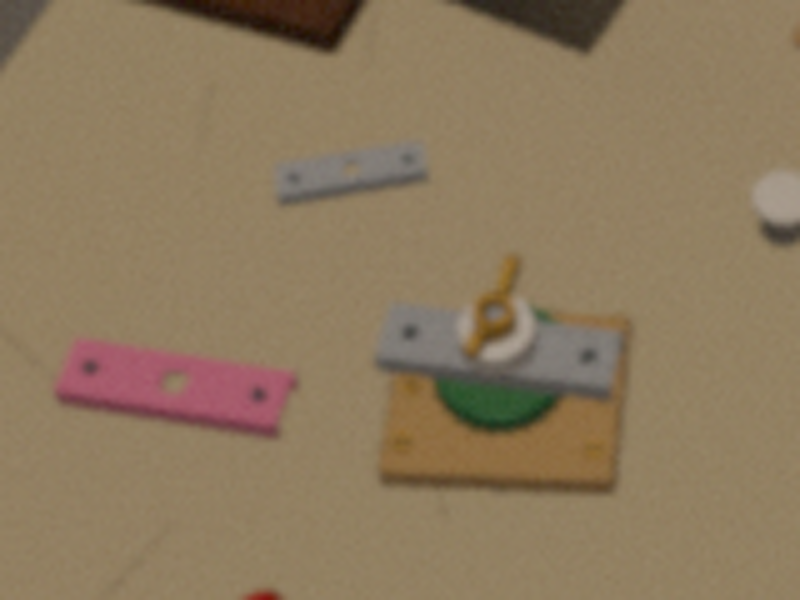

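The top picture shows three bracket-like parts: a pink one at (140,115), a small grey one at (192,121) and the larger grey one on the stud at about (148,167). The one on the stack is meant: it isn't pink and it is the larger of the other two. The crop confirms this. The nut hub is at about (145.5,164.6).

```bash
cat > m.py <<'E'
from h import *
np.set_printoptions(precision=4,suppress=True)
T=np.load("top.npy",allow_pickle=True).item();S=np.load("side.npy",allow_pickle=True).item()
ct=lambda x,y:((x+.5)/5-.5+90,(y+.5)/5-.5+80)
cs=lambda x,y:((x+.5)/5-.5+100,(y+.5)/5-.5+210)
print("hub top z.086",onz(T,ct(279,425),.086),onz(S,cs(494,313),.086),tri([ray(T,ct(279,425)),ray(S,cs(494,313))]))
print("wing tips top",onz(T,ct(222,423),.094),onz(T,ct(327,423),.094),"side",onz(S,cs(513,258),.094),onz(S,cs(472,350),.094))
print("spacer top",onz(T,ct(286,430),.072),onz(S,cs(497,328),.072))
print("bracket holes", onz(T,ct(280,355),.056),onz(T,ct(304,517),.056),onz(S,cs(410,331),.056),onz(S,cs(588,356),.056))
b=[onz(T,ct(*p),.056) for p in((250,336),(311,326),(341,537),(278,548))];print("br corners",b,np.mean(b,0))
b=[onz(T,ct(*p),.016) for p in((208,376),(371,332),(425,527),(264,573))];print("base corners",b,np.mean(b,0))
def cen(im,cam,q,z,sel=0):
    r=regions_of(cam,q)
    if not r: print(q,cam,"none");return
    m=r[sel]["pixels"].astype(np.uint8)
    c,_=cv2.findContours(m,cv2.RETR_EXTERNAL,cv2.CHAIN_APPROX_NONE);c=max(c,key=cv2.contourArea)[:,0]
    w=np.array([onz(im,p,z)[:2] for p in c])*1000
    (cx,cy),sz,a=cv2.minAreaRect(w.astype(np.float32));e=cv2.minEnclosingCircle(w.astype(np.float32))
    print(q,cam,round(r[sel]["score"],2),"rect",round(cx,1),round(cy,1),np.round(sz,1),round(a,1),"circ",np.round(e[0],1),round(e[1],1))
T=eyes.get_image("top")
for q,z in(("dish",.009),("tray",.009),("strip",.004),("pad",.004)): cen(T,"top",q,z)
S=eyes.get_image("side")
for q,z in(("dish",.009),("tray",.009),("strip",.004),("pad",.004)): cen(S,"side",q,z)
E
python3 m.py
```

```text
hub top z.086 [0.6404 0.2765 0.086 ] [0.639  0.2815 0.086 ] (array([0.6413, 0.2781, 0.08  ]), [np.float64(0.00031197099606453777), np.float64(0.0003119709960646782)])
wing tips top [0.6398 0.3021 0.094 ] [0.6395 0.2509 0.094 ] side [0.6397 0.2563 0.094 ] [0.6379 0.3068 0.094 ]
spacer top [0.6408 0.2768 0.072 ] [0.6392 0.2805 0.072 ]
bracket holes [0.683  0.2855 0.056 ] [0.5996 0.2707 0.056 ] [0.682  0.2859 0.056 ] [0.5991 0.272  0.056 ]
br corners [array([0.693 , 0.3011, 0.056 ]), array([0.698 , 0.2702, 0.056 ]), array([0.5894, 0.2518, 0.056 ]), array([0.584 , 0.2832, 0.056 ])] [0.6411 0.2766 0.056 ]
base corners [array([0.6819, 0.3341, 0.016 ]), array([0.705 , 0.2489, 0.016 ]), array([0.6007, 0.218 , 0.016 ]), array([0.5771, 0.3011, 0.016 ])] [0.6412 0.2755 0.016 ]
dish top 0.63 rect 396.2 321.6 [120.1 118.1] 56.9 circ [397.3 320.8] 61.9
tray top 0.87 rect 637.5 -281.6 [125.7 129.3] 18.3 circ [ 636.5 -281. ] 85.5
strip top 0.64 rect 423.6 -285.6 [ 51.  151.4] 81.0 circ [ 423.9 -283.4] 76.5
pad top 0.56 rect 534.2 -19.4 [90.  90.2] 84.8 circ [534.2 -19.2] 60.2
dish side 0.81 rect 395.1 320.5 [121.4 120.9] 17.1 circ [395.8 320.7] 62.0
tray side 0.55 rect 635.0 -275.4 [127.3 139.8] 19.0 circ [ 634.1 -275.5] 87.2
strip side 0.85 rect 421.6 -281.2 [ 59.3 150.5] 82.3 circ [ 420.8 -288.2] 75.9
pad side 0.88 rect 532.0 -17.3 [89.6 91.6] 86.9 circ [531.2 -16.7] 60.4
```

Run:
```python
from h import *
from scipy.spatial.transform import Rotation as R
o=ctrl.get_obs();M=R.from_rotvec(o["tool_rot"]).as_matrix();print(o["t"],o["tool_pos"],M.round(3))
print("jaw deg",np.degrees(np.arctan2(M[1,2],M[0,2])))
print([a for a in dir(ctrl) if a[0]!='_'],ctrl.grasp_offset)
```

```text
2.5 [0.26212068 0.56733552 0.23129623] [[ 0.908  0.     0.419]
 [-0.419 -0.     0.908]
 [ 0.    -1.    -0.   ]]
jaw deg 65.20386197995113
['MotionError', 'get_obs', 'grasp_offset'] 0.0187
```

play_rows(
  moves=[
    {"x":2.7,"y":-2.1,"turn":-5},
    {"x":2.7,"y":-2.1,"turn":-5},
    {"x":2.7,"y":-2.1,"turn":-5},
    {"x":2.7,"y":-2.1,"turn":-5},
    {"x":2.7,"y":-2.1,"turn":-5},
    {"x":2.7,"y":-2.1,"turn":-5},
    {"x":2.7,"y":-2.1,"turn":-5},
    {"x":2.7,"y":-2.1,"turn":-5},
  ],
  squeeze=40,
)

```text
invalid input
```

play_rows(
  moves=[
    {"x":2.7,"y":-2.1,"turn":-4,"jaw":5},
    {"x":2.7,"y":-2.1,"turn":-4},
    {"x":2.7,"y":-2.1,"turn":-4},
    {"x":2.7,"y":-2.1,"turn":-4},
    {"x":2.7,"y":-2.1,"turn":-4},
    {"x":2.7,"y":-1.7,"turn":-4},
    {},
    {},
  ],
)

```text
invalid input
```

play_rows(
  moves=[
    {"x":2.7,"y":-2.1,"z":0,"turn":-5,"jaw":5},
    {"x":2.7,"y":-2.1,"z":0,"turn":-5,"jaw":5},
    {"x":2.7,"y":-2.1,"z":0,"turn":-5,"jaw":5},
    {"x":2.7,"y":-2.1,"z":0,"turn":-5,"jaw":5},
    {"x":2.7,"y":-2.1,"z":0,"turn":-5,"jaw":5},
    {"x":2.7,"y":-2.1,"z":0,"turn":-5,"jaw":5},
    {"x":2.7,"y":-2.1,"z":0,"turn":-5,"jaw":5},
    {"x":2.7,"y":-2.1,"z":0,"turn":-5,"jaw":5},
  ],
  squeeze=40,
)

```text
t: 3.17
tool_pos: [0.4793, 0.3982, 0.2315]
tool_rot: [-1.384, 0.883, -0.883]
contact_force: [0.1, 0.7, -0.2]
opening: 0.0498
```

play_rows(
  moves=[
    {"x":2.7,"y":-2.1,"z":0,"turn":-5,"jaw":5},
    {"x":2.7,"y":-2.1,"z":0,"turn":-5,"jaw":5},
    {"x":2.7,"y":-2.1,"z":0,"turn":-5,"jaw":5},
    {"x":2.7,"y":-2.1,"z":0,"turn":-5,"jaw":5},
    {"x":2.7,"y":-2.1,"z":0,"turn":-5,"jaw":5},
    {"x":2.7,"y":-1.75,"z":0,"turn":0,"jaw":5},
    {"x":0,"y":0,"z":-2.5,"turn":0,"jaw":5},
    {"x":0,"y":0,"z":-2.5,"turn":0,"jaw":5},
  ],
)

```text
t: 3.83
tool_pos: [0.6433, 0.2756, 0.1833]
tool_rot: [-1.204, 1.206, -1.21]
contact_force: [0.4, 0.9, 0.3]
opening: 0.0501
```

play_rows(
  moves=[
    {"x":0,"y":0,"z":-2.5,"turn":0,"jaw":5},
    {"x":0,"y":0,"z":-2.5,"turn":0,"jaw":5},
    {"x":0,"y":0,"z":-1.5,"turn":0,"jaw":5},
    {"x":0,"y":0,"z":0,"turn":0,"jaw":5},
    {"x":0,"y":0,"z":0,"turn":0,"jaw":5},
  ],
)

```text
t: 4.25
tool_pos: [0.6397, 0.2768, 0.1156]
tool_rot: [-1.212, 1.207, -1.206]
contact_force: [0.7, 0.1, 0.1]
opening: 0.0499
```

Run:
```python
from h import *
print(ctrl.get_obs()["tool_pos"],ctrl.get_obs()["tool_rot"])
for c in("top","side"):
    im=eyes.get_image(c);p=proj(im,ctrl.get_obs()["tool_pos"]);print(c,p)
    a=im["img"].copy(); cv2.drawMarker(a,tuple(int(round(v)) for v in p),(255,0,0),0,5,1); im["img"]=a
    x,y=[int(v) for v in p];save(im,c+"1.png",(x-50,y-45,x+50,y+45),4)
a=cv2.imread("pics/top1.png");b=cv2.imread("pics/side1.png");cv2.imwrite("pics/p1.png",np.hstack([a,b]))
```

```text
[0.63968027 0.27678059 0.11560228] [-1.21249411  1.20749309 -1.20613392]
top [141.5685438  161.68204091]
side [196.88075965 262.19063439]
```

View pics/p1.png

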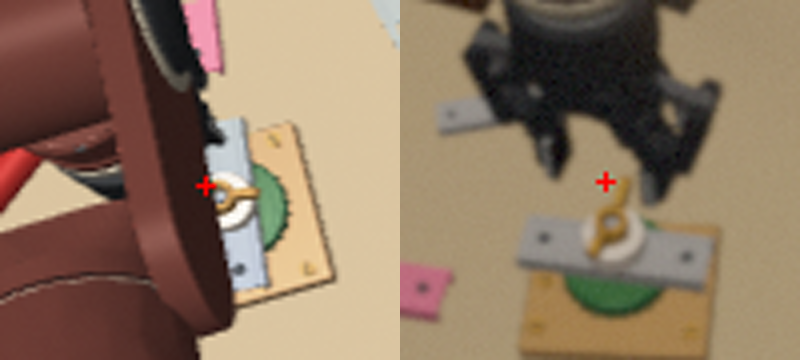

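The side picture shows the open fingers straddling the nut along x, with their midpoint on the hub. I'll go down and grip.

play_rows(
  moves=[
    {"x":0,"y":0,"z":-1.5,"turn":0,"jaw":5},
    {"x":0,"y":0,"z":-1.5,"turn":0,"jaw":5},
    {"x":0,"y":0,"z":-1.0,"turn":0,"jaw":5},
    {"x":0,"y":0,"z":0,"turn":0,"jaw":5},
    {"x":0,"y":0,"z":0,"turn":0,"jaw":3},
    {"x":0,"y":0,"z":0,"turn":0,"jaw":1},
    {"x":0,"y":0,"z":0,"turn":0,"jaw":1},
    {"x":0,"y":0,"z":0,"turn":0,"jaw":1},
  ],
)

```text
t: 5.02
tool_pos: [0.6407, 0.277, 0.0772]
tool_rot: [-1.21, 1.206, -1.207]
contact_force: [-0.1, 0.2, -1.3]
opening: 0.0175
```

play_rows(
  moves=[
    {"x":0,"y":0,"z":0,"turn":0,"jaw":1},
    {"x":0,"y":0,"z":0,"turn":0,"jaw":1},
  ],
)

```text
t: 5.18
tool_pos: [0.6405, 0.277, 0.077]
tool_rot: [-1.21, 1.206, -1.207]
contact_force: [0.3, 0.8, 1.3]
opening: 0.0174
```

play_rows(
  moves=[
    {"x":0,"y":0,"z":1,"turn":0,"jaw":1},
    {"x":0,"y":0,"z":1.5,"turn":0,"jaw":1},
    {"x":0,"y":0,"z":2,"turn":0,"jaw":1},
    {"x":0,"y":0,"z":2.5,"turn":0,"jaw":1},
    {"x":0,"y":0,"z":0,"turn":0,"jaw":1},
    {"x":0,"y":0,"z":0,"turn":0,"jaw":1},
  ],
)

```text
t: 5.68
tool_pos: [0.6419, 0.2775, 0.1507]
tool_rot: [-1.205, 1.203, -1.208]
contact_force: [-0.0, -0.1, -1.0]
opening: 0.0172
```

```bash
cat > look.py <<'E'
import sys
from h import *
def look(n,z=None,s=4,w=50,cams=("top","side"),P=None):
    out=[]
    P0=ctrl.get_obs()["tool_pos"] if P is None else np.array(P)
    for c in cams:
        im=eyes.get_image(c);p=proj(im,P0)
        x=int(min(max(p[0],w),511-w));y=int(min(max(p[1],w*.9),383-w*.9));h=int(w*.9)
        print(c,p.round(1),"crop",x-w,y-h)
        out.append(cv2.resize(im["img"][y-h:y+h,x-w:x+w,::-1],None,fx=s,fy=s,interpolation=cv2.INTER_CUBIC))
    cv2.imwrite("pics/"+n,np.hstack(out))
if __name__=="__main__":
    P=[float(v) for v in sys.argv[2:5]] or None
    look(sys.argv[1],P=P)
    o=ctrl.get_obs();print(o["t"],o["tool_pos"],o["tool_rot"],o["contact_force"],o["opening"])
E
python3 look.py p2.png
```

```text
top [137.4 158.1] crop 87 113
side [195.3 253.7] crop 145 208
5.7833 [0.63981112 0.27682639 0.14637136] [-1.21119848  1.20684787 -1.20639483] [-0.07251957  0.08222446 -1.49273642] 0.017552393730796437
```

View pics/p2.png

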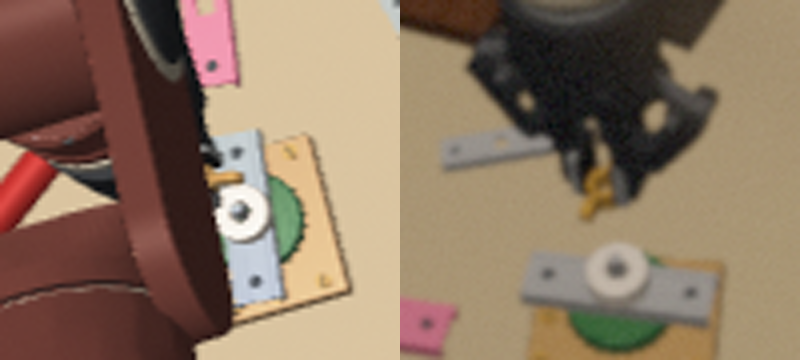

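The side picture shows the nut held between the fingers and level, with the spacer now bare on the stud. Next stop is the dish.

play_rows(
  moves=[
    {"x":-1.5,"y":0.2,"z":0,"turn":0,"jaw":1},
    {"x":-2.5,"y":0.5,"z":0,"turn":0,"jaw":1},
    {"x":-3.2,"y":0.6,"z":0,"turn":0,"jaw":1},
    {"x":-3.2,"y":0.6,"z":0,"turn":0,"jaw":1},
    {"x":-3.2,"y":0.6,"z":0,"turn":0,"jaw":1},
    {"x":-3.2,"y":0.6,"z":0,"turn":0,"jaw":1},
    {"x":-3.2,"y":0.6,"z":0,"turn":0,"jaw":1},
    {"x":-2.5,"y":0.4,"z":0,"turn":0,"jaw":1},
  ],
)

```text
t: 6.45
tool_pos: [0.4118, 0.3175, 0.1442]
tool_rot: [-1.215, 1.208, -1.206]
contact_force: [0.4, 0.5, -1.0]
opening: 0.0174
```

play_rows(
  moves=[
    {"x":-1.9,"y":0.3,"z":0,"turn":0,"jaw":1},
    {"x":0,"y":0,"z":-2,"turn":0,"jaw":1},
    {"x":0,"y":0,"z":-3,"turn":0,"jaw":1},
    {"x":0,"y":0,"z":-3,"turn":0,"jaw":1},
    {"x":0,"y":0,"z":-2,"turn":0,"jaw":1},
    {"x":0,"y":0,"z":-1,"turn":0,"jaw":1},
    {"x":0,"y":0,"z":0,"turn":0,"jaw":1},
    {"x":0,"y":0,"z":0,"turn":0,"jaw":1},
  ],
)

```text
t: 7.12
tool_pos: [0.3957, 0.3206, 0.0358]
tool_rot: [-1.213, 1.207, -1.207]
contact_force: [0.5, -0.3, 0.2]
opening: 0.0172
```

```bash
python3 look.py p3.png
```

```text
top [129.9 265.4] crop 79 220
side [297.2 330.4] crop 247 285
7.2167 [0.39722322 0.32147368 0.03783103] [-1.20833029  1.20561729 -1.206706  ] [ 0.17099385  0.61549922 -1.44856644] 0.017481147769631264
```

View pics/p3.png

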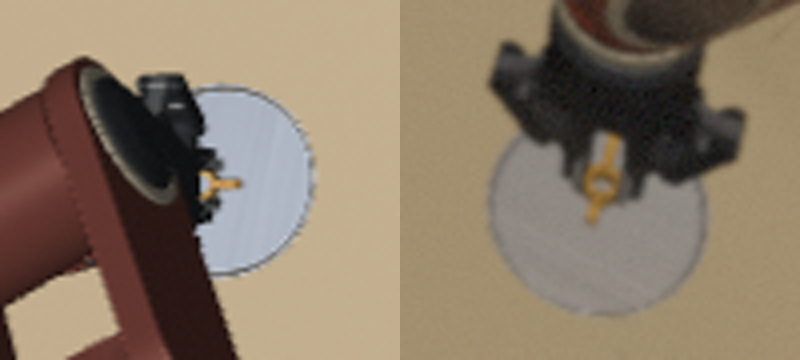

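play_rows(
  moves=[
    {"x":0,"y":0,"z":-1.2,"turn":0,"jaw":1},
    {"x":0,"y":0,"z":-1,"turn":0,"jaw":1},
    {"x":0,"y":0,"z":-0.3,"turn":0,"jaw":1},
    {"x":0,"y":0,"z":-0.2,"turn":0,"jaw":1},
    {"x":0,"y":0,"z":0,"turn":0,"jaw":1},
    {"x":0,"y":0,"z":0,"turn":0,"jaw":1},
    {"x":0,"y":0,"z":0,"turn":0,"jaw":1},
  ],
)

```text
t: 7.8
tool_pos: [0.3964, 0.321, 0.0096]
tool_rot: [-1.21, 1.206, -1.207]
contact_force: [0.0, 1.5, -0.6]
opening: 0.0173
```

play_rows(
  moves=[
    {"x":0,"y":0,"z":-0.1,"turn":0,"jaw":1},
    {"x":0,"y":0,"z":-0.05,"turn":0,"jaw":1},
    {"x":0,"y":0,"z":0,"turn":0,"jaw":1},
    {"x":0,"y":0,"z":0,"turn":0,"jaw":1},
  ],
)

```text
t: 8.13
tool_pos: [0.3962, 0.3209, 0.0079]
tool_rot: [-1.211, 1.207, -1.207]
contact_force: [-0.1, -0.2, -0.2]
opening: 0.0174
```

Release, let it settle, then rise.

play_rows(
  moves=[
    {"x":0,"y":0,"z":0,"turn":0,"jaw":2.2},
    {"x":0,"y":0,"z":0,"turn":0,"jaw":3},
    {"x":0,"y":0,"z":0,"turn":0,"jaw":4},
    {"x":0,"y":0,"z":0,"turn":0,"jaw":4.5},
    {"x":0,"y":0,"z":1,"turn":0,"jaw":5},
    {"x":0,"y":0,"z":3,"turn":0,"jaw":5},
    {"x":0,"y":0,"z":4,"turn":0,"jaw":5},
    {"x":0,"y":0,"z":4,"turn":0,"jaw":5},
  ],
)

```text
t: 8.8
tool_pos: [0.3951, 0.3202, 0.1287]
tool_rot: [-1.213, 1.208, -1.207]
contact_force: [0.5, 0.7, 0.5]
opening: 0.0499
```

```bash
python3 look.py p4.png 0.396 0.321 0.01
```

```text
top [132.8 265.1] crop 82 220
side [296.2 335.9] crop 246 290
8.9 [0.40075137 0.32367794 0.1371594 ] [-1.19502464  1.20026149 -1.20696788] [ 1.00184529  0.03123342 -0.66851718] 0.049907446994141694
```

View pics/p4.png

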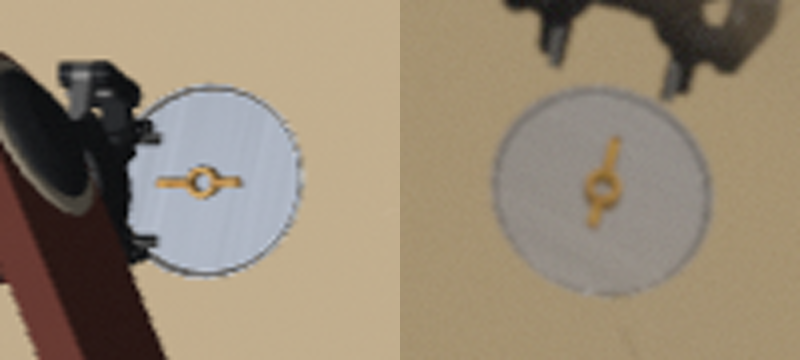

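Both views show the nut upright in the middle of the dish, at about (132,265) in the top picture. Next is the spacer.

play_rows(
  moves=[
    {"x":1.5,"y":-0.2,"z":1,"turn":0,"jaw":6},
    {"x":3,"y":-0.6,"z":1,"turn":0,"jaw":6},
    {"x":3.6,"y":-0.6,"z":0,"turn":0,"jaw":6},
    {"x":3.6,"y":-0.6,"z":0,"turn":0,"jaw":6},
    {"x":3.6,"y":-0.6,"z":0,"turn":0,"jaw":6},
    {"x":3.6,"y":-0.7,"z":0,"turn":0,"jaw":6},
    {"x":3.5,"y":-0.7,"z":0,"turn":0,"jaw":6},
    {"x":2,"y":-0.4,"z":0,"turn":0,"jaw":6},
  ],
)

```text
t: 9.57
tool_pos: [0.6433, 0.2755, 0.148]
tool_rot: [-1.209, 1.207, -1.209]
contact_force: [-0.4, -0.3, -0.5]
opening: 0.0602
```

play_rows(
  moves=[
    {"x":0,"y":0,"z":-1,"turn":0,"jaw":6},
    {"x":0,"y":0,"z":-2,"turn":0,"jaw":6},
    {"x":0,"y":0,"z":-2,"turn":0,"jaw":6},
    {"x":0,"y":0,"z":-2,"turn":0,"jaw":6},
    {"x":0,"y":0,"z":-1,"turn":0,"jaw":6},
    {"x":0,"y":0,"z":0,"turn":0,"jaw":6},
    {"x":0,"y":0,"z":0,"turn":0,"jaw":6},
  ],
)

```text
t: 10.15
tool_pos: [0.6393, 0.277, 0.0674]
tool_rot: [-1.212, 1.207, -1.206]
contact_force: [-0.5, 0.2, 1.8]
opening: 0.06
```

```bash
python3 look.py p5.png
```

```text
top [147.2 166.6] crop 97 121
side [199.8 275. ] crop 149 230
10.25 [0.64091328 0.27734764 0.06962428] [-1.20858774  1.2049852  -1.20698968] [-0.23377915 -0.03055205  0.54335071] 0.059826725359608576
```

View pics/p5.png

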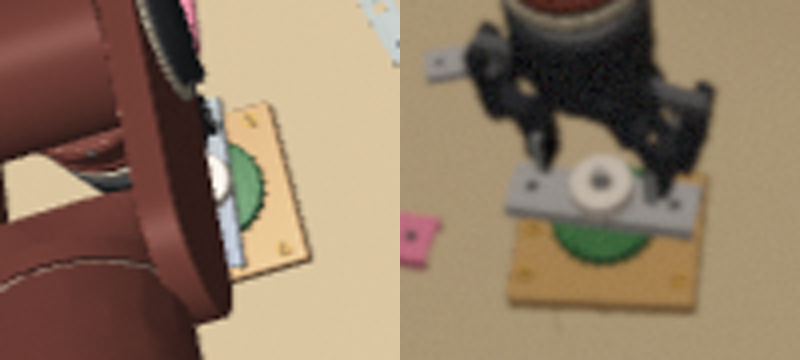

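The fingers straddle the spacer, seen at side-crop (600,182). I'll lower 7 mm and grip.

play_rows(
  moves=[
    {"x":0,"y":0,"z":-0.5,"turn":0,"jaw":6},
    {"x":0,"y":0,"z":-0.2,"turn":0,"jaw":5},
    {"x":0,"y":0,"z":0,"turn":0,"jaw":4},
    {"x":0,"y":0,"z":0,"turn":0,"jaw":2.5},
    {"x":0,"y":0,"z":0,"turn":0,"jaw":2.5},
    {"x":0,"y":0,"z":0,"turn":0,"jaw":2.5},
    {"x":0,"y":0,"z":0,"turn":0,"jaw":2.5},
    {"x":0,"y":0,"z":0,"turn":0,"jaw":2.5},
  ],
)

```text
t: 10.92
tool_pos: [0.6404, 0.2769, 0.0612]
tool_rot: [-1.21, 1.206, -1.207]
contact_force: [-0.3, -0.0, 1.3]
opening: 0.0333
```

play_rows(
  moves=[
    {"x":0,"y":0,"z":1,"turn":0,"jaw":2.5},
    {"x":0,"y":0,"z":1.5,"turn":0,"jaw":2.5},
    {"x":0,"y":0,"z":2,"turn":0,"jaw":2.5},
    {"x":0,"y":0,"z":2,"turn":0,"jaw":2.5},
    {"x":0,"y":0,"z":2,"turn":0,"jaw":2.5},
    {"x":0,"y":0,"z":1,"turn":0,"jaw":2.5},
    {"x":0,"y":0,"z":0,"turn":0,"jaw":2.5},
  ],
)

```text
t: 11.5
tool_pos: [0.6421, 0.2776, 0.161]
tool_rot: [-1.204, 1.203, -1.208]
contact_force: [0.3, -0.3, 0.1]
opening: 0.033
```

```bash
python3 look.py p6.png
```

```text
top [136.1 157. ] crop 86 111
side [194.7 250.9] crop 144 205
11.6 [0.64012743 0.27689382 0.15628916] [-1.21033441  1.20625478 -1.2067215 ] [-0.52483625  0.47975322 -0.32835739] 0.0332120911091366
```

View pics/p6.png

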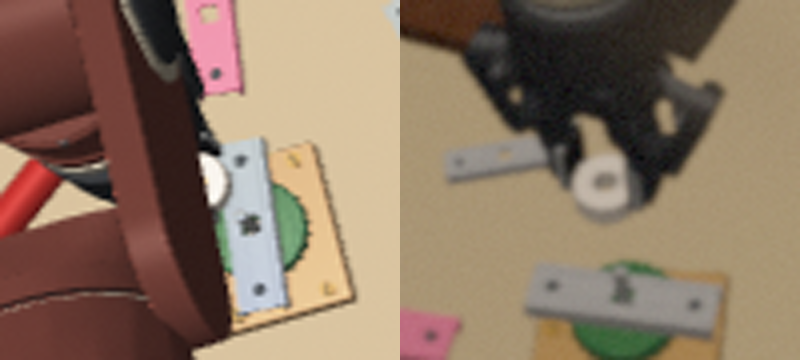

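The spacer is held level in the side picture. I'll measure the tray, strip and pad corners properly on the saved pictures.

Run:
```python
from h import *
T=np.load("top.npy",allow_pickle=True).item();S=np.load("side.npy",allow_pickle=True).item()
save(T,"a.png",(330,130,410,290),3.5);save(S,"b.png",(245,120,370,180),3.5)
a=cv2.imread("pics/a.png");b=cv2.imread("pics/b.png");print(a.shape,b.shape)
c=np.zeros((560,280+b.shape[1],3),np.uint8);c[:,:280]=a;c[:b.shape[0],280:]=b;cv2.imwrite("pics/ab.png",c)
for n,im in(("top",T),("side",S)):
    hsv=cv2.cvtColor(im["img"],cv2.COLOR_RGB2HSV)
    for q,lo,hi,seed,z in(("tray",(0,0,40),(180,70,135),(0.637,-.282,.009),.009),("strip",(0,0,0),(180,255,70),(.423,-.284,.004),.004)):
        m=cv2.inRange(hsv,lo,hi);p=proj(im,seed).astype(int)
        m=cv2.morphologyEx(m,cv2.MORPH_OPEN,np.ones((3,3)))
        k,l=cv2.connectedComponents(m);m=(l==l[p[1],p[0]]).astype(np.uint8)
        c=max(cv2.findContours(m,0,1)[0],key=cv2.contourArea)[:,0]
        w=np.array([onz(im,v,z)[:2] for v in c],np.float32)*1000
        print(n,q,im["img"][p[1],p[0]],cv2.minAreaRect(w))
```

```text
(560, 280, 3) (210, 438, 3)
top tray [114 114 113] ((636.6932373046875, -282.0064697265625), (124.22775268554688, 125.57138061523438), 18.787471771240234)
top strip [31 30 29] ((422.0321960449219, -286.2436218261719), (47.87974166870117, 148.78488159179688), 80.60607147216797)
side tray [93 91 86] ((634.86474609375, -277.63818359375), (123.19721221923828, 125.30992889404297), 18.681365966796875)
side strip [37 33 30] ((420.8678283691406, -281.8016052246094), (45.60512924194336, 143.78228759765625), 80.76534271240234)
```

View pics/ab.png

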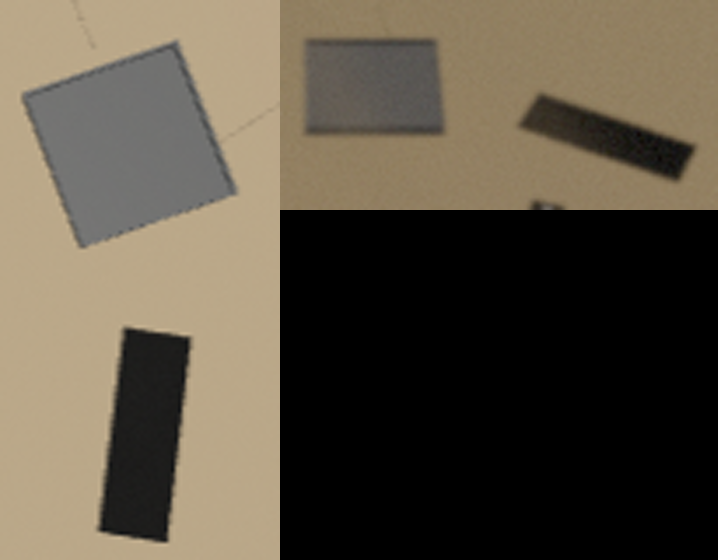

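play_rows(
  moves=[
    {"x":0,"y":-1.5,"z":0,"turn":0,"jaw":2.5},
    {"x":0,"y":-2.7,"z":0,"turn":0,"jaw":2.5},
    {"x":0,"y":-3.9,"z":0,"turn":0,"jaw":2.5},
    {"x":0,"y":-3.9,"z":0,"turn":0,"jaw":2.5},
    {"x":0,"y":-3.9,"z":0,"turn":0,"jaw":2.5},
    {"x":0,"y":-3.9,"z":0,"turn":0,"jaw":2.5},
    {"x":0,"y":-3.9,"z":0,"turn":0,"jaw":2.5},
    {"x":0,"y":-3.9,"z":0,"turn":0,"jaw":2.5},
  ],
)

```text
t: 12.27
tool_pos: [0.6383, -0.0017, 0.1536]
tool_rot: [-1.213, 1.21, -1.205]
contact_force: [-0.1, -0.4, -0.6]
opening: 0.0332
```

play_rows(
  moves=[
    {"x":0,"y":-3.9,"z":0,"turn":0,"jaw":2.5},
    {"x":0,"y":-3.9,"z":0,"turn":0,"jaw":2.5},
    {"x":0,"y":-3.9,"z":0,"turn":0,"jaw":2.5},
    {"x":0,"y":-3.9,"z":0,"turn":0,"jaw":2.5},
    {"x":0,"y":-3.9,"z":0,"turn":0,"jaw":2.5},
    {"x":-0.2,"y":-3.9,"z":0,"turn":0,"jaw":2.5},
    {"x":-0.25,"y":-2.7,"z":0,"turn":0,"jaw":2.5},
    {"x":0,"y":-2.0,"z":0,"turn":0,"jaw":2.5},
  ],
)

```text
t: 12.93
tool_pos: [0.6331, -0.2835, 0.1534]
tool_rot: [-1.211, 1.212, -1.206]
contact_force: [-0.3, 0.8, -0.8]
opening: 0.0332
```

play_rows(
  moves=[
    {"x":0,"y":0,"z":-2,"turn":0,"jaw":2.5},
    {"x":0,"y":0,"z":-3,"turn":0,"jaw":2.5},
    {"x":0,"y":0,"z":-3,"turn":0,"jaw":2.5},
    {"x":0,"y":0,"z":-2.5,"turn":0,"jaw":2.5},
    {"x":0,"y":0,"z":-1.5,"turn":0,"jaw":2.5},
    {"x":0,"y":0,"z":0,"turn":0,"jaw":2.5},
    {"x":0,"y":0,"z":0,"turn":0,"jaw":2.5},
  ],
)

```text
t: 13.52
tool_pos: [0.6343, -0.2799, 0.0342]
tool_rot: [-1.212, 1.21, -1.204]
contact_force: [1.5, -0.7, 1.2]
opening: 0.0333
```

```bash
python3 look.py p7.png
```

```text
top [368.  169.6] crop 317 124
side [272.  137.1] crop 222 92
13.6167 [ 0.63666481 -0.28091658  0.03776805] [-1.21011871  1.20404712 -1.20886302] [ 0.15327571 -0.61328107 -0.25648672] 0.033595845887237144
```

View pics/p7.png

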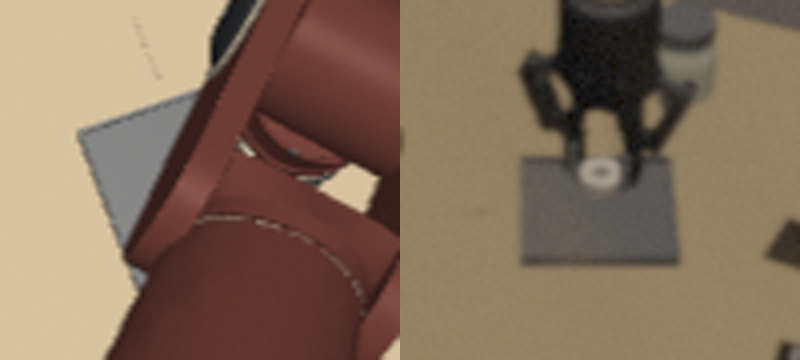

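The spacer is level over the tray in the side picture. I'll lower it, allowing for the spacer's place at the front edge of the view.

play_rows(
  moves=[
    {"x":0,"y":0,"z":-1.2,"turn":0,"jaw":2.5},
    {"x":0,"y":0,"z":-0.9,"turn":0,"jaw":2.5},
    {"x":0,"y":0,"z":-0.4,"turn":0,"jaw":2.5},
    {"x":0,"y":0,"z":-0.2,"turn":0,"jaw":2.5},
    {"x":0,"y":0,"z":-0.1,"turn":0,"jaw":2.5},
    {"x":0,"y":0,"z":0,"turn":0,"jaw":2.5},
    {"x":0,"y":0,"z":0,"turn":0,"jaw":2.5},
    {"x":0,"y":0,"z":0,"turn":0,"jaw":2.5},
  ],
)

```text
t: 14.28
tool_pos: [0.6357, -0.2801, 0.0082]
tool_rot: [-1.211, 1.207, -1.207]
contact_force: [-2.4, 1.0, 3.7]
opening: 0.0332
```

Contact is felt at 3.7 N, so I'll release.

play_rows(
  moves=[
    {"x":0,"y":0,"z":0,"turn":0,"jaw":3.8},
    {"x":0,"y":0,"z":0,"turn":0,"jaw":4.5},
    {"x":0,"y":0,"z":0,"turn":0,"jaw":5},
    {"x":0,"y":0,"z":0,"turn":0,"jaw":5.5},
    {"x":0,"y":0,"z":1,"turn":0,"jaw":5.5},
    {"x":0,"y":0,"z":3,"turn":0,"jaw":5.5},
    {"x":0,"y":0,"z":4,"turn":0,"jaw":5.5},
    {"x":0,"y":0,"z":4,"turn":0,"jaw":5.5},
  ],
)

```text
t: 14.95
tool_pos: [0.6347, -0.2796, 0.1282]
tool_rot: [-1.212, 1.209, -1.204]
contact_force: [0.8, -0.9, -0.6]
opening: 0.0547
```

play_rows(
  moves=[
    {"x":0,"y":1.5,"z":2,"turn":1,"jaw":5.5},
    {"x":0,"y":2.7,"z":1,"turn":1,"jaw":5.5},
    {"x":0,"y":3.9,"z":0,"turn":6,"jaw":5.5},
    {"x":0,"y":3.9,"z":0,"turn":6,"jaw":5.5},
    {"x":0,"y":3.9,"z":0,"turn":6,"jaw":5.5},
    {"x":0,"y":3.9,"z":0,"turn":6,"jaw":5.5},
    {"x":0,"y":3.9,"z":0,"turn":6,"jaw":5.5},
    {"x":0,"y":3.9,"z":0,"turn":6,"jaw":5.5},
  ],
)

```text
t: 15.62
tool_pos: [0.6355, -0.0023, 0.1589]
tool_rot: [-1.454, 0.701, -0.703]
contact_force: [-0.1, 0.7, 0.3]
opening: 0.0549
```

```bash
python3 look.py p8.png 0.636 -0.28 0.01
```

```text
top [365.7 170.8] crop 315 125
side [271.3 142.8] crop 221 97
15.7167 [0.63537695 0.00104381 0.15871045] [-1.45327371  0.69955615 -0.69956865] [-0.0602966  -0.53717868  0.21040712] 0.05507113413072383
```

View pics/p8.png

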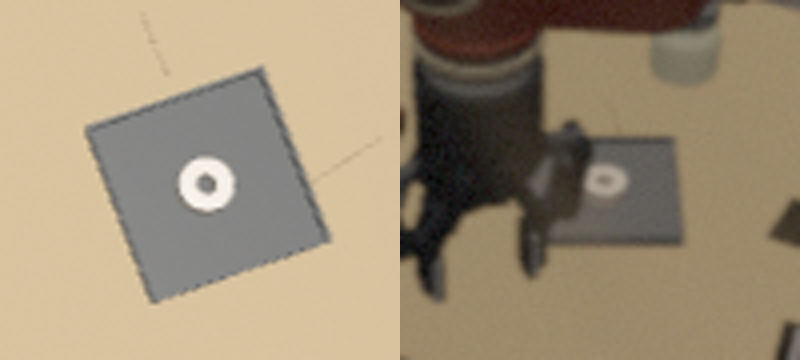

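The spacer sits flat in the middle of the tray. Next I'll check the bracket's present pose before moving to it.

Run:
```python
from h import *
np.set_printoptions(precision=4,suppress=True)
for c in("top","side"):
    im=eyes.get_image(c); rs=regions_of(c,"bracket_mid")
    for r in rs:
        P=onz(im,r["point"],.056)
        m=r["pixels"].astype(np.uint8)
        k=max(cv2.findContours(m,0,1)[0],key=cv2.contourArea)[:,0]
        print(c,round(r["score"],2),np.round(r["point"],1),P[:2],cv2.minAreaRect(np.array([onz(im,v,.056)[:2] for v in k],np.float32)*1000))
    p=proj(im,[.6405,.277,.056]).astype(int);save(im,c+"9.png",(p[0]-40,p[1]-36,p[0]+40,p[1]+36),5);print(p)
a=cv2.imread("pics/top9.png");b=cv2.imread("pics/side9.png");cv2.imwrite("pics/p9.png",np.hstack([a,b]))
```

```text
top 0.85 [141.4 113.7] [0.7802 0.2995] ((779.4720458984375, 308.28704833984375), (106.88275909423828, 31.62930679321289), 8.488790512084961)
top 0.83 [149.3 170.2] [0.6323 0.2745] ((641.2132568359375, 276.6146240234375), (110.48866271972656, 34.004234313964844), 9.555487632751465)
top 0.55 [190.6 122.6] [0.7555 0.1725] ((755.5618286132812, 170.6136474609375), (72.45926666259766, 18.85699462890625), 30.211496353149414)
[148 167]
side 0.78 [203.4 280.5] [0.6294 0.2814] ((639.080810546875, 283.20184326171875), (107.78068542480469, 38.67704391479492), 9.250675201416016)
side 0.74 [137.1 288.1] [0.7638 0.3477] ((769.3707275390625, 347.9717712402344), (108.28768920898438, 35.92194366455078), 8.071043014526367)
side 0.59 [166.7 242. ] [0.7573 0.2091] ((745.6450805664062, 211.69602966308594), (70.49530792236328, 25.28821563720703), 30.664247512817383)
[199 277]
```

View pics/p9.png

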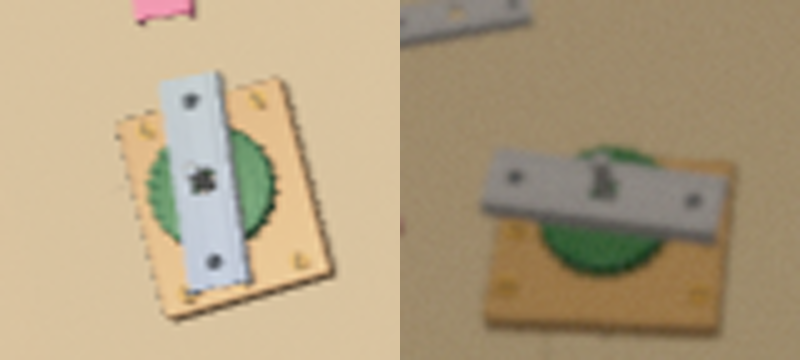

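The larger grey bracket lies on the stud at about 9.6°. I'll turn the jaws to about 99.6° and approach.

play_rows(
  moves=[
    {"x":0,"y":2.7,"z":0,"turn":7,"jaw":6},
    {"x":0,"y":3.9,"z":0,"turn":7,"jaw":6},
    {"x":0,"y":3.9,"z":0,"turn":7,"jaw":6},
    {"x":0,"y":3.9,"z":0,"turn":7,"jaw":6},
    {"x":0,"y":3.9,"z":0,"turn":7,"jaw":6},
    {"x":0.25,"y":3.9,"z":0,"turn":7,"jaw":6},
    {"x":0.25,"y":3.4,"z":0,"turn":7,"jaw":6},
    {"x":0,"y":2.5,"z":0,"turn":7,"jaw":6},
  ],
)

```text
t: 16.58
tool_pos: [0.6414, 0.278, 0.158]
tool_rot: [-1.569, -0.062, 0.061]
contact_force: [0.1, -0.9, 0.9]
opening: 0.0599
```

play_rows(
  moves=[
    {"x":0,"y":0,"z":-1,"turn":5.6,"jaw":6},
    {"x":0,"y":0,"z":-2,"turn":0,"jaw":6},
    {"x":0,"y":0,"z":-2,"turn":0,"jaw":6},
    {"x":0,"y":0,"z":-2,"turn":0,"jaw":6},
    {"x":0,"y":0,"z":-1.8,"turn":0,"jaw":6},
    {"x":0,"y":0,"z":-0.7,"turn":0,"jaw":6},
    {"x":0,"y":0,"z":0,"turn":0,"jaw":6},
    {"x":0,"y":0,"z":0,"turn":0,"jaw":6},
  ],
)

```text
t: 17.25
tool_pos: [0.6413, 0.2759, 0.063]
tool_rot: [-1.567, -0.133, 0.133]
contact_force: [1.0, -0.4, 0.0]
opening: 0.0603
```

```bash
python3 look.py p10.png
```

```text
top [148.1 166.2] crop 98 121
side [199.3 275.4] crop 149 230
17.35 [0.64210047 0.27666297 0.06480404] [-1.56608539 -0.13591712  0.13131092] [-0.13339148 -0.32037502  0.45390683] 0.05989419726336258
```

View pics/p10.png

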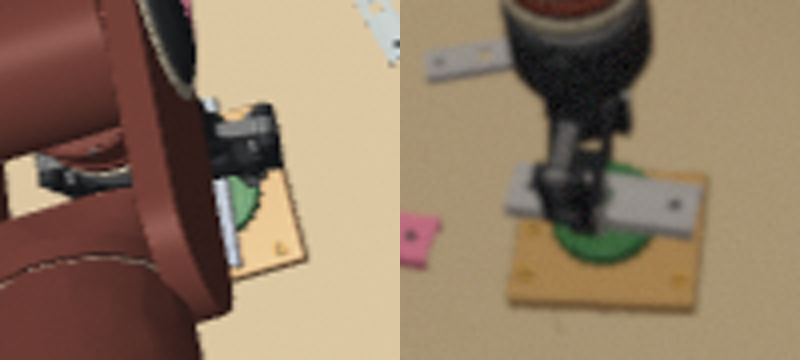

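play_rows(
  moves=[
    {"x":0,"y":0,"z":-0.8,"turn":0,"jaw":6},
    {"x":0,"y":0,"z":-0.6,"turn":0,"jaw":6},
    {"x":0,"y":0,"z":-0.3,"turn":0,"jaw":5},
    {"x":0,"y":0,"z":0,"turn":0,"jaw":4},
    {"x":0,"y":0,"z":0,"turn":0,"jaw":3.2},
    {"x":0,"y":0,"z":0,"turn":0,"jaw":2},
    {"x":0,"y":0,"z":0,"turn":0,"jaw":2},
    {"x":0,"y":0,"z":0,"turn":0,"jaw":2},
  ],
  squeeze=60,
)

```text
t: 18.02
tool_pos: [0.6407, 0.2769, 0.0459]
tool_rot: [-1.567, -0.135, 0.134]
contact_force: [0.1, -0.2, -0.9]
opening: 0.0283
```

play_rows(
  moves=[
    {"x":0,"y":0,"z":0,"turn":0,"jaw":2},
    {"x":0,"y":0,"z":0.6,"turn":0,"jaw":2},
    {"x":0,"y":0,"z":1.2,"turn":0,"jaw":2},
    {"x":0,"y":0,"z":2,"turn":0,"jaw":2},
    {"x":0,"y":0,"z":2,"turn":0,"jaw":2},
    {"x":0,"y":0,"z":2,"turn":0,"jaw":2},
    {"x":0,"y":0,"z":2,"turn":0,"jaw":2},
    {"x":0,"y":0,"z":1.2,"turn":0,"jaw":2},
  ],
)

```text
t: 18.68
tool_pos: [0.642, 0.2773, 0.1604]
tool_rot: [-1.565, -0.138, 0.13]
contact_force: [1.3, 0.7, -1.1]
opening: 0.0281
```

```bash
python3 look.py p11.png
```

```text
top [136.3 157.1] crop 86 112
side [194.9 251. ] crop 144 206
18.7833 [0.64268586 0.27752535 0.16054586] [-1.56508769 -0.13991616  0.12873437] [ 0.22407729  0.82899272 -0.38591262] 0.02812629722243119
```

View pics/p11.png

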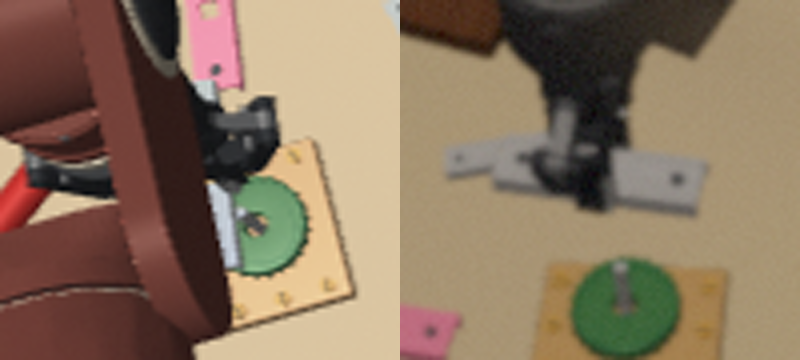

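The bracket is held level and the diffuser is bare on the stud. I'll carry the bracket to the strip.

play_rows(
  moves=[
    {"x":-0.6,"y":-1.5,"z":0,"turn":0,"jaw":2},
    {"x":-1,"y":-2.6,"z":0,"turn":0,"jaw":2},
    {"x":-1.35,"y":-3.45,"z":0,"turn":-1.5,"jaw":2},
    {"x":-1.35,"y":-3.45,"z":0,"turn":-1.5,"jaw":2},
    {"x":-1.35,"y":-3.45,"z":0,"turn":-1.5,"jaw":2},
    {"x":-1.35,"y":-3.45,"z":0,"turn":-1.5,"jaw":2},
    {"x":-1.35,"y":-3.45,"z":0,"turn":-1.5,"jaw":2},
    {"x":-1.35,"y":-3.45,"z":0,"turn":-1.5,"jaw":2},
  ],
)

```text
t: 19.45
tool_pos: [0.5419, 0.0275, 0.1544]
tool_rot: [-1.571, -0.009, 0.012]
contact_force: [-0.1, -0.4, -0.5]
opening: 0.0282
```

play_rows(
  moves=[
    {"x":-1.35,"y":-3.45,"z":0,"turn":-1.5,"jaw":2},
    {"x":-1.35,"y":-3.45,"z":0,"turn":-1.5,"jaw":2},
    {"x":-1.35,"y":-3.45,"z":0,"turn":-1.5,"jaw":2},
    {"x":-1.35,"y":-3.45,"z":0,"turn":-1.5,"jaw":2},
    {"x":-1.35,"y":-3.45,"z":0,"turn":-1.5,"jaw":2},
    {"x":-1.35,"y":-3.45,"z":0,"turn":-1.5,"jaw":2},
    {"x":-1.35,"y":-3.45,"z":0,"turn":-0.9,"jaw":2},
    {"x":-1.4,"y":-3.4,"z":0,"turn":0,"jaw":2},
  ],
)

```text
t: 20.12
tool_pos: [0.4336, -0.2477, 0.1546]
tool_rot: [-1.566, 0.126, -0.124]
contact_force: [1.5, -0.2, -1.2]
opening: 0.0281
```

play_rows(
  moves=[
    {"x":-0.9,"y":-2.4,"z":0,"turn":0,"jaw":2},
    {"x":-0.5,"y":-1.35,"z":0,"turn":0,"jaw":2},
    {"x":0,"y":0,"z":-2.5,"turn":0,"jaw":2},
    {"x":0,"y":0,"z":-3,"turn":0,"jaw":2},
    {"x":0,"y":0,"z":-3,"turn":0,"jaw":2},
    {"x":0,"y":0,"z":-2,"turn":0,"jaw":2},
    {"x":0,"y":0,"z":-1,"turn":0,"jaw":2},
    {"x":0,"y":0,"z":0,"turn":0,"jaw":2},
  ],
)

```text
t: 20.78
tool_pos: [0.4188, -0.2821, 0.0371]
tool_rot: [-1.563, 0.129, -0.12]
contact_force: [-0.5, 0.8, -0.1]
opening: 0.0284
```

```bash
python3 look.py p12.png
```

```text
top [372.8 254.9] crop 322 209
side [340.3 150.7] crop 290 105
20.8833 [ 0.42125428 -0.28420421  0.04101442] [-1.56716087  0.12465644 -0.12454868] [ 0.47862478 -0.07829267 -0.08768392] 0.028263518213611512
```

View pics/p12.png

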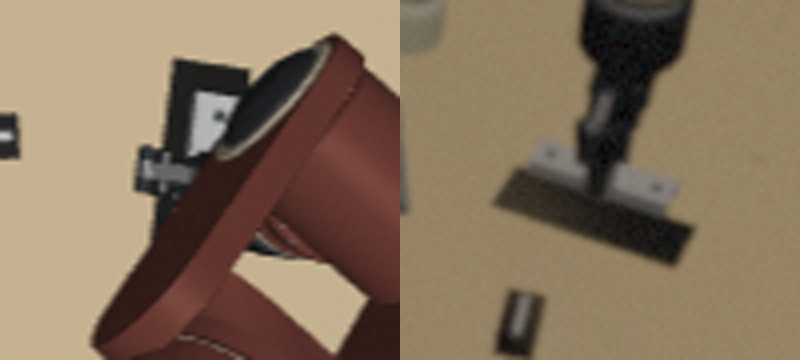

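Aligned with the strip and level. Lowering.

play_rows(
  moves=[
    {"x":0,"y":0,"z":-1.3,"turn":0,"jaw":2},
    {"x":0,"y":0,"z":-1.2,"turn":0,"jaw":2},
    {"x":0,"y":0,"z":-0.6,"turn":0,"jaw":2},
    {"x":0,"y":0,"z":-0.2,"turn":0,"jaw":2},
    {"x":0,"y":0,"z":-0.15,"turn":0,"jaw":2},
    {"x":0,"y":0,"z":0,"turn":0,"jaw":2},
    {"x":0,"y":0,"z":0,"turn":0,"jaw":2},
    {"x":0,"y":0,"z":0,"turn":0,"jaw":2},
  ],
)

```text
t: 21.55
tool_pos: [0.4215, -0.2845, 0.0069]
tool_rot: [-1.568, 0.124, -0.125]
contact_force: [-0.7, 0.6, -0.9]
opening: 0.0284
```

play_rows(
  moves=[
    {"x":0,"y":0,"z":-0.1,"turn":0,"jaw":2},
    {"x":0,"y":0,"z":0,"turn":0,"jaw":2},
    {"x":0,"y":0,"z":0,"turn":0,"jaw":2},
  ],
)

```text
t: 21.8
tool_pos: [0.4215, -0.2845, 0.0057]
tool_rot: [-1.568, 0.124, -0.125]
contact_force: [-0.2, 0.4, 0.4]
opening: 0.0283
```

play_rows(
  moves=[
    {"x":0,"y":0,"z":0,"turn":0,"jaw":3.2},
    {"x":0,"y":0,"z":0,"turn":0,"jaw":3.8},
    {"x":0,"y":0,"z":0,"turn":0,"jaw":4.5},
    {"x":0,"y":0,"z":0,"turn":0,"jaw":5},
    {"x":0,"y":0,"z":1,"turn":0,"jaw":5},
    {"x":0,"y":0,"z":3,"turn":0,"jaw":5},
    {"x":0,"y":0,"z":4,"turn":0,"jaw":5},
    {"x":0,"y":0,"z":4,"turn":0,"jaw":5},
  ],
)

```text
t: 22.47
tool_pos: [0.4202, -0.2833, 0.1262]
tool_rot: [-1.566, 0.126, -0.123]
contact_force: [0.5, -1.3, 0.4]
opening: 0.0501
```

play_rows(
  moves=[
    {"x":0.6,"y":1.5,"z":2,"turn":0,"jaw":8.54},
    {"x":1,"y":2.6,"z":1.5,"turn":0,"jaw":8.54},
    {"x":1.35,"y":3.45,"z":0,"turn":0,"jaw":8.54},
    {"x":1.35,"y":3.45,"z":0,"turn":0,"jaw":8.54},
    {"x":1.35,"y":3.45,"z":0,"turn":0,"jaw":8.54},
    {"x":1.35,"y":3.45,"z":0,"turn":0,"jaw":8.54},
    {"x":1.35,"y":3.45,"z":0,"turn":0,"jaw":8.54},
    {"x":1.35,"y":3.45,"z":0,"turn":0,"jaw":8.54},
  ],
)

```text
t: 23.13
tool_pos: [0.5185, -0.0343, 0.1614]
tool_rot: [-1.567, 0.124, -0.126]
contact_force: [1.1, 0.1, -0.2]
opening: 0.0853
```

```bash
python3 look.py p13.png 0.4215 -0.284 0.01
python3 - <<'E'
from h import *
np.set_printoptions(precision=4,suppress=True)
for c in("top","side"):
    im=eyes.get_image(c)
    for q in("diffuser_mid",):
      for r in regions_of(c,q):
        m=r["pixels"].astype(np.uint8)
        k=max(cv2.findContours(m,0,1)[0],key=cv2.contourArea)[:,0]
        e=cv2.minEnclosingCircle(np.array([onz(im,v,.044)[:2] for v in k],np.float32)*1000)
        print(c,round(r["score"],2),np.round(r["point"],1),e)
    p=proj(im,[.6405,.277,.044]).astype(int);save(im,c+"9.png",(p[0]-40,p[1]-36,p[0]+40,p[1]+36),5);print(p)
a=cv2.imread("pics/top9.png");b=cv2.imread("pics/side9.png");cv2.imwrite("pics/p14.png",np.hstack([a,b]))
E
```

```text
top [370.8 253.8] crop 320 208
side [338.3 156.7] crop 288 111
23.2333 [ 0.519189   -0.03196375  0.16128237] [-1.56612914  0.11895643 -0.12086985] [-0.32903653 -1.80899834 -0.92826214] 0.08559021242500506
top 0.56 [154.7 164.2] ((641.7645263671875, 276.1923828125), 35.57209396362305)
[149 167]
side 0.58 [200.3 283.9] ((637.666015625, 283.0185546875), 35.30607604980469)
[200 280]
```

View pics/p13.png

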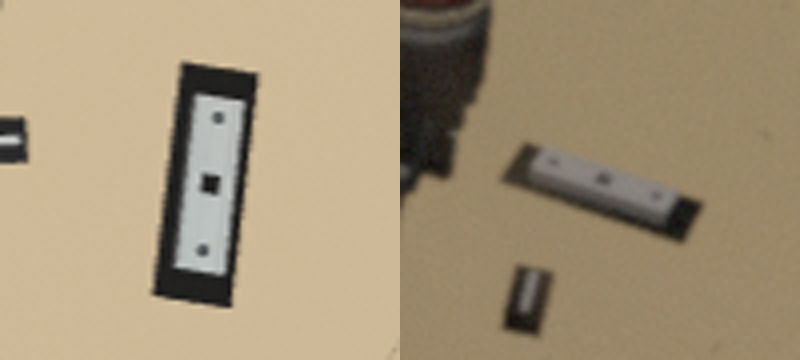

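View pics/p14.png

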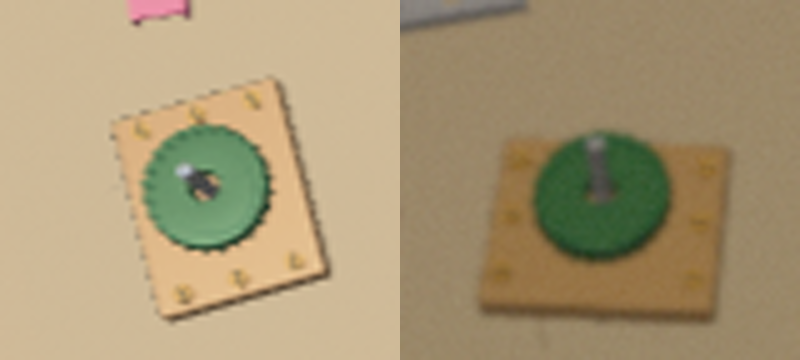

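The bracket lies centred along the strip in both views. The diffuser on the boss centres at about (150,168) in the top picture. The stud passes through it, so it is the right one, not the loose green disc at (205,242).

play_rows(
  moves=[
    {"x":1.35,"y":3.45,"z":0,"turn":0,"jaw":8.54},
    {"x":1.35,"y":3.45,"z":0,"turn":0,"jaw":8.54},
    {"x":1.35,"y":3.45,"z":0,"turn":0,"jaw":8.54},
    {"x":1.35,"y":3.45,"z":0,"turn":0,"jaw":8.54},
    {"x":1.35,"y":3.45,"z":0,"turn":0,"jaw":8.54},
    {"x":1.35,"y":3.45,"z":0,"turn":0,"jaw":8.54},
    {"x":1.35,"y":3.45,"z":0,"turn":0,"jaw":8.54},
    {"x":1.35,"y":3.45,"z":0,"turn":0,"jaw":8.54},
  ],
)

```text
t: 24.1
tool_pos: [0.627, 0.2396, 0.1604]
tool_rot: [-1.567, 0.127, -0.127]
contact_force: [0.4, -1.1, 0.5]
opening: 0.0853
```

play_rows(
  moves=[
    {"x":0.9,"y":2.4,"z":0,"turn":0,"jaw":8.54},
    {"x":0.5,"y":1.3,"z":0,"turn":0,"jaw":8.54},
    {"x":0,"y":0,"z":-2,"turn":0,"jaw":8.54},
    {"x":0,"y":0,"z":-3,"turn":0,"jaw":8.54},
    {"x":0,"y":0,"z":-3,"turn":0,"jaw":8.54},
    {"x":0,"y":0,"z":-2,"turn":0,"jaw":8.54},
    {"x":0,"y":0,"z":0,"turn":0,"jaw":8.54},
    {"x":0,"y":0,"z":0,"turn":0,"jaw":8.54},
  ],
)

```text
t: 24.77
tool_pos: [0.6395, 0.2749, 0.0589]
tool_rot: [-1.569, 0.129, -0.124]
contact_force: [0.1, -0.8, 0.1]
opening: 0.0852
```

```bash
python3 look.py p15.png
```

```text
top [148.9 167.2] crop 98 122
side [200.3 276.3] crop 150 231
24.8667 [0.64179866 0.27623563 0.06261482] [-1.56603523  0.12342465 -0.12812369] [0.50577894 0.21400589 0.89348006] 0.08535298113627539
```

View pics/p15.png

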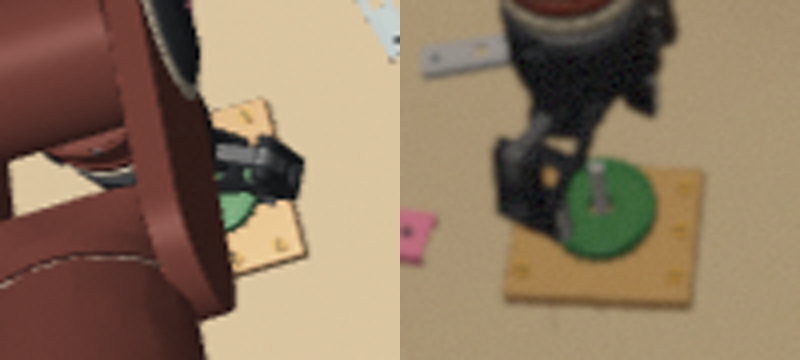

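Run:
```python
from h import *
im=np.load("side.npy",allow_pickle=True).item()
for z in (.053,.063,.073): 
  for d in(.043,.05,.057): 
    p=proj(im,[.6418+.162*d,.2762+.987*d,z]);print(z,d,((p-[150,231])*4+[400,0]).round())
```

```text
0.053 0.043 [557. 246.]
0.053 0.05 [550. 255.]
0.053 0.057 [543. 265.]
0.063 0.043 [555. 236.]
0.063 0.05 [548. 246.]
0.063 0.057 [541. 256.]
0.073 0.043 [553. 227.]
0.073 0.05 [546. 237.]
0.073 0.057 [539. 247.]
```

play_rows(
  moves=[
    {"x":0,"y":0,"z":-1,"turn":0,"jaw":8.54},
    {"x":0,"y":0,"z":-1.2,"turn":0,"jaw":8.54},
    {"x":0,"y":0,"z":-1,"turn":0,"jaw":8.54},
    {"x":0,"y":0,"z":0,"turn":0,"jaw":8.54},
    {"x":0,"y":0,"z":0,"turn":0,"jaw":7.5},
    {"x":0,"y":0,"z":0,"turn":0,"jaw":6.8},
    {"x":0,"y":0,"z":0,"turn":0,"jaw":6},
    {"x":0,"y":0,"z":0,"turn":0,"jaw":5.8},
  ],
  squeeze=50,
)

```text
t: 25.53
tool_pos: [0.6409, 0.2772, 0.0294]
tool_rot: [-1.567, 0.123, -0.126]
contact_force: [0.4, 0.9, 6.7]
opening: 0.0614
```

play_rows(
  moves=[
    {"x":0,"y":0,"z":0,"turn":0,"jaw":5.5},
    {"x":0,"y":0,"z":0,"turn":0,"jaw":5.5},
  ],
)

```text
t: 25.7
tool_pos: [0.6409, 0.2772, 0.0294]
tool_rot: [-1.566, 0.123, -0.126]
contact_force: [1.3, 1.1, 3.3]
opening: 0.0616
```

```bash
python3 look.py p16.png
```

```text
top [151. 169.] crop 101 123
side [200.5 283.8] crop 150 238
25.8 [0.64086012 0.27716025 0.02935608] [-1.56640522  0.12328139 -0.12595274] [ 0.21113294 -0.1739977   2.98268946] 0.061533822692073206
```

View pics/p16.png

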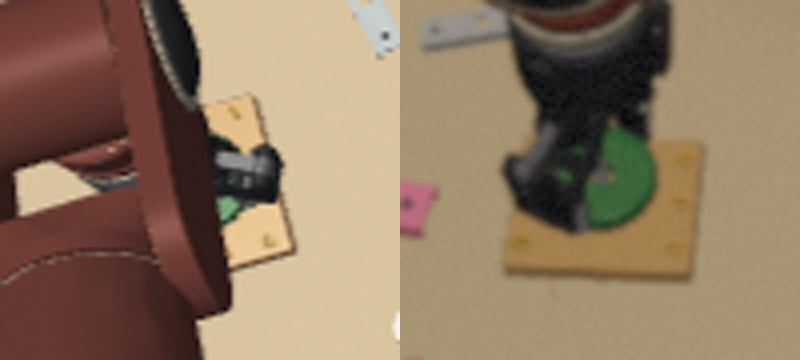

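Gripped at an opening of 61.5 mm, which fits 65.6 mm given the steady 2 to 3 mm under-reading. Lift slowly.

play_rows(
  moves=[
    {"x":0,"y":0,"z":0.5,"turn":0,"jaw":5.5},
    {"x":0,"y":0,"z":1,"turn":0,"jaw":5.5},
    {"x":0,"y":0,"z":1.5,"turn":0,"jaw":5.5},
    {"x":0,"y":0,"z":2,"turn":0,"jaw":5.5},
    {"x":0,"y":0,"z":2,"turn":0,"jaw":5.5},
    {"x":0,"y":0,"z":2,"turn":0,"jaw":5.5},
    {"x":0,"y":0,"z":2,"turn":0,"jaw":5.5},
    {"x":0,"y":0,"z":1.5,"turn":0,"jaw":5.5},
  ],
)

```text
t: 26.47
tool_pos: [0.6408, 0.2771, 0.1569]
tool_rot: [-1.566, 0.122, -0.127]
contact_force: [0.6, -0.8, 0.1]
opening: 0.0615
```

```bash
python3 look.py p17.png
```

```text
top [136.8 158. ] crop 86 112
side [195.6 252. ] crop 145 207
26.5667 [0.64234396 0.27755442 0.15857142] [-1.56431207  0.11887956 -0.13031276] [-0.35932601 -0.05971738 -0.69823014] 0.06125232260420469
```

View pics/p17.png

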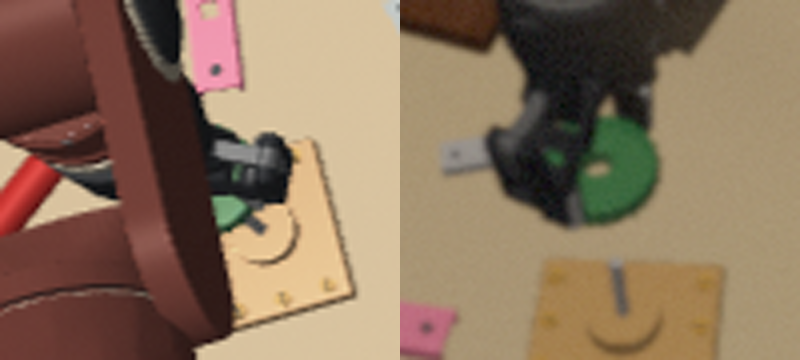

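The diffuser is held and the bare boss and stud are visible. To the cork pad.

play_rows(
  moves=[
    {"x":-0.5,"y":-1.3,"z":0,"turn":0,"jaw":5.5},
    {"x":-0.9,"y":-2.5,"z":0,"turn":0,"jaw":5.5},
    {"x":-1.15,"y":-3.15,"z":0,"turn":0,"jaw":5.5},
    {"x":-1.15,"y":-3.15,"z":0,"turn":0,"jaw":5.5},
    {"x":-1.15,"y":-3.15,"z":0,"turn":0,"jaw":5.5},
    {"x":-1.15,"y":-3.15,"z":0,"turn":0,"jaw":5.5},
    {"x":-1.15,"y":-3.15,"z":0,"turn":0,"jaw":5.5},
    {"x":-1.15,"y":-3.15,"z":0,"turn":0,"jaw":5.5},
  ],
)

```text
t: 27.23
tool_pos: [0.5554, 0.0486, 0.1519]
tool_rot: [-1.567, 0.126, -0.123]
contact_force: [1.7, -0.1, -1.5]
opening: 0.0612
```

play_rows(
  moves=[
    {"x":-1.15,"y":-3.15,"z":0,"turn":0,"jaw":5.5},
    {"x":-0.8,"y":-2.2,"z":0,"turn":0,"jaw":5.5},
    {"x":-0.55,"y":-1.5,"z":0,"turn":0,"jaw":5.5},
    {"x":0,"y":0,"z":-2.5,"turn":0,"jaw":5.5},
    {"x":0,"y":0,"z":-3,"turn":0,"jaw":5.5},
    {"x":0,"y":0,"z":-3,"turn":0,"jaw":5.5},
    {"x":0,"y":0,"z":-2,"turn":0,"jaw":5.5},
    {"x":0,"y":0,"z":-1,"turn":0,"jaw":5.5},
  ],
)

```text
t: 27.9
tool_pos: [0.5285, -0.0182, 0.0336]
tool_rot: [-1.566, 0.131, -0.119]
contact_force: [-0.3, -0.2, -1.3]
opening: 0.0614
```

play_rows(
  moves=[
    {"x":0,"y":0,"z":0,"turn":0,"jaw":5.5},
    {"x":0,"y":0,"z":0,"turn":0,"jaw":5.5},
  ],
)

```text
t: 28.07
tool_pos: [0.5319, -0.0186, 0.0381]
tool_rot: [-1.567, 0.125, -0.124]
contact_force: [0.7, 0.2, -0.5]
opening: 0.0616
```

```bash
python3 look.py p18.png
```

```text
top [266. 210.] crop 215 164
side [280.3 203.1] crop 230 158
28.1667 [ 0.53350284 -0.01882152  0.04002449] [-1.567487    0.1222594  -0.12690077] [-0.74358839  0.45192017 -0.4843123 ] 0.061509879976562584
```

View pics/p18.png

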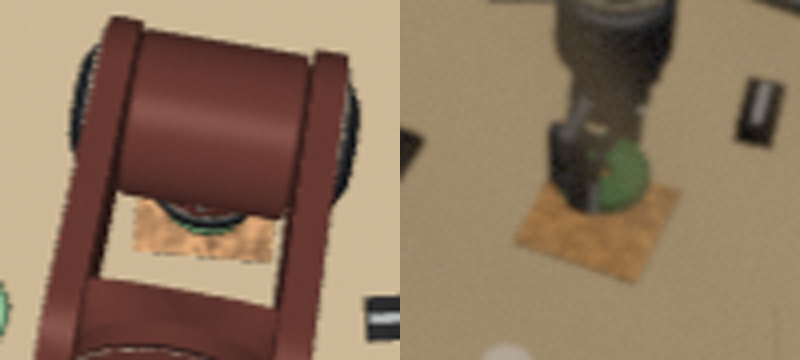

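play_rows(
  moves=[
    {"x":0,"y":0,"z":-1.2,"turn":0,"jaw":5.5},
    {"x":0,"y":0,"z":-1.1,"turn":0,"jaw":5.5},
    {"x":0,"y":0,"z":-0.6,"turn":0,"jaw":5.5},
    {"x":0,"y":0,"z":-0.3,"turn":0,"jaw":5.5},
    {"x":0,"y":0,"z":-0.1,"turn":0,"jaw":5.5},
    {"x":0,"y":0,"z":0,"turn":0,"jaw":5.5},
    {"x":0,"y":0,"z":0,"turn":0,"jaw":5.5},
  ],
)

```text
t: 28.75
tool_pos: [0.5323, -0.0187, 0.0054]
tool_rot: [-1.567, 0.124, -0.125]
contact_force: [0.3, -0.2, -2.0]
opening: 0.0616
```

play_rows(
  moves=[
    {"x":0,"y":0,"z":-0.1,"turn":0,"jaw":5.5},
    {"x":0,"y":0,"z":0,"turn":0,"jaw":5.5},
    {"x":0,"y":0,"z":0,"turn":0,"jaw":5.5},
  ],
)

```text
t: 29.0
tool_pos: [0.5323, -0.0187, 0.0046]
tool_rot: [-1.567, 0.124, -0.125]
contact_force: [0.4, -0.7, -1.2]
opening: 0.0614
```

```bash
python3 look.py p19.png
```

```text
top [265.9 211.1] crop 215 166
side [279.6 211.1] crop 229 166
29.1 [ 0.53228668 -0.01867626  0.00453577] [-1.56726619  0.12430253 -0.1250115 ] [ 0.85495106 -0.02610289 -0.21782079] 0.06169674308228844
```

View pics/p19.png

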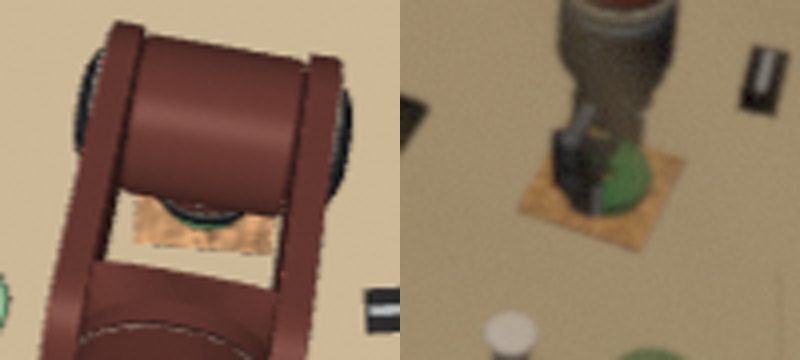

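play_rows(
  moves=[
    {"x":0,"y":0,"z":-0.1,"turn":0,"jaw":5.5},
    {"x":0,"y":0,"z":-0.05,"turn":0,"jaw":5.5},
    {"x":0,"y":0,"z":0,"turn":0,"jaw":5.5},
    {"x":0,"y":0,"z":0,"turn":0,"jaw":5.5},
  ],
)

```text
t: 29.43
tool_pos: [0.5324, -0.0187, 0.0033]
tool_rot: [-1.567, 0.124, -0.125]
contact_force: [-2.3, -0.2, 4.7]
opening: 0.0614
```

Contact at 4.7 N. Release gently, then straight up.

play_rows(
  moves=[
    {"x":0,"y":0,"z":0,"turn":0,"jaw":6.4},
    {"x":0,"y":0,"z":0,"turn":0,"jaw":6.8},
    {"x":0,"y":0,"z":0,"turn":0,"jaw":7.5},
    {"x":0,"y":0,"z":0,"turn":0,"jaw":8.54},
    {"x":0,"y":0,"z":0,"turn":0,"jaw":8.54},
    {"x":0,"y":0,"z":1,"turn":0,"jaw":8.54},
    {"x":0,"y":0,"z":2.5,"turn":0,"jaw":8.54},
    {"x":0,"y":0,"z":4,"turn":0,"jaw":8.54},
  ],
)

```text
t: 30.1
tool_pos: [0.5286, -0.0181, 0.0748]
tool_rot: [-1.566, 0.132, -0.118]
contact_force: [0.8, -0.7, 0.1]
opening: 0.0857
```

play_rows(
  moves=[
    {"x":0,"y":0,"z":4,"turn":0,"jaw":8.54},
    {"x":0,"y":0,"z":4,"turn":0,"jaw":8.54},
    {"x":-2,"y":2,"z":2,"turn":0,"jaw":8.54},
    {"x":-2,"y":3,"z":0,"turn":0,"jaw":8.54},
    {"x":-2,"y":3,"z":0,"turn":0,"jaw":8.54},
    {"x":-2,"y":3,"z":0,"turn":0,"jaw":8.54},
    {"x":0,"y":3,"z":0,"turn":0,"jaw":8.54},
    {"x":0,"y":0,"z":0,"turn":0,"jaw":8.54},
  ],
)

```text
t: 30.77
tool_pos: [0.451, 0.125, 0.1788]
tool_rot: [-1.565, 0.12, -0.122]
contact_force: [0.5, -0.4, 0.1]
opening: 0.0855
```

```bash
python3 look.py p20.png 0.533 -0.018 0.01
python3 - <<'E'
from h import *
for c in("top","side"):
    im=eyes.get_image(c);save(im,c+"f.png",s=1.5)
    for q,z in(("nut_mid",.014),("spacer_mid",.011),("bracket_mid",.010),("diffuser_mid",.011)):
        print(c,q,[(round(float(r["score"]),2),onz(im,r["point"],z)[:2].round(4).tolist()) for r in pinpoint(c,q)])
E
```

```text
top [265.6 210.7] crop 215 165
side [279.4 210. ] crop 229 164
30.8667 [0.4520518  0.1219725  0.17858111] [-1.56759516  0.12180364 -0.12374158] [ 1.47863542 -0.15991063 -0.89683676] 0.08562092686944835
top nut_mid [(0.63, [0.4031, 0.3275]), (0.4, [0.4199, -0.2903])]
top spacer_mid [(0.71, [0.6278, -0.2769]), (0.32, [0.4189, -0.2885])]
top bracket_mid [(0.96, [0.7959, 0.3153]), (0.62, [0.4171, -0.2912]), (0.47, [0.7693, 0.1809])]
top diffuser_mid [(0.94, [0.5356, -0.0308])]
side nut_mid [(0.54, [0.3976, 0.3124])]
side spacer_mid []
side bracket_mid [(0.97, [0.7867, 0.3328]), (0.61, [0.4149, -0.2881]), (0.48, [0.7695, 0.1831])]
side diffuser_mid []
```

View pics/p20.png

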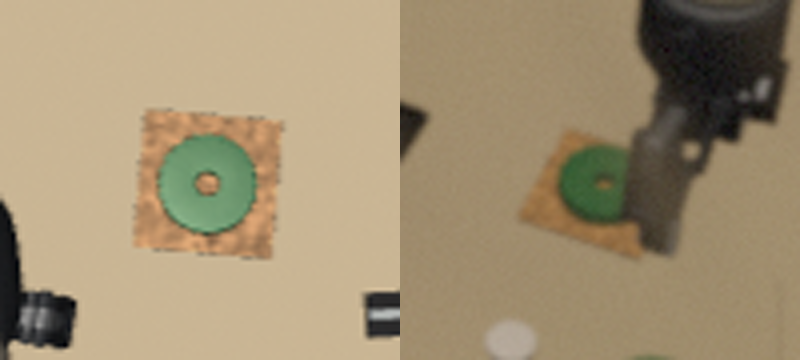

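View pics/topf.png

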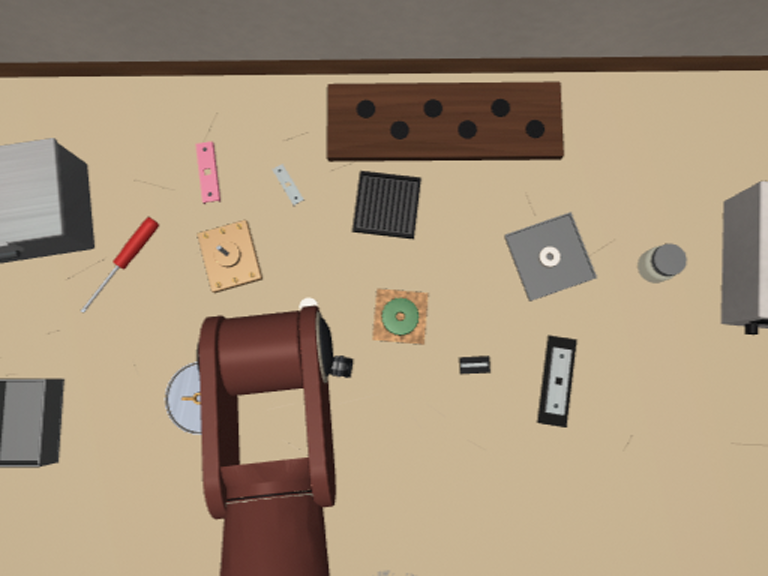

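Everything looks in place. The diffuser's hole is at (266.8,210.8) and the pad's middle at about (267,211). Let the arm come to rest, then hand in.

play_rows(
  moves=[
    {"x":0,"y":0,"z":0,"turn":0,"jaw":8.54},
    {"x":0,"y":0,"z":0,"turn":0,"jaw":8.54},
    {"x":0,"y":0,"z":0,"turn":0,"jaw":8.54},
    {"x":0,"y":0,"z":0,"turn":0,"jaw":8.54},
  ],
)

```text
t: 31.7
tool_pos: [0.4521, 0.1214, 0.1778]
tool_rot: [-1.567, 0.125, -0.125]
contact_force: [0.5, -0.6, -1.0]
opening: 0.0856
```

```bash
python3 -c "
from h import *
print(finish_job())"
```

```text
the job is handed in; nothing more can be done
None
```

I moved all four parts in the order asked: nut to the dish, spacer to the tray, bracket along the strip, and stack diffuser to the cork pad. I released each one and handed the job in at about 32 s of the 112 s allowed.

**Last pictures:** all four parts appear flat and centred in their places, with the arm clear at about 178 mm and nothing touching. In the last full view the arm partly covered the dish; the nut had shown centred and upright just after its release.

**Disagreement:** the final network point estimates were 5–12 mm off my commanded placements. The diffuser was furthest out, about 12 mm in y. Enlarged crops showed all four parts centred, so I trusted the crops. In the side view the networks did not find the spacer or the diffuser.

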